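Fetch the measuring cylinder from behind the flasks

ROBOT

A 6-joint arm with a two-finger parallel gripper is mounted at the origin on a cart in front of the work surface, level with it; the furniture and walls round the work are solid. World frame = base frame: x ahead of the robot, y to its left, z up, the work surface at z = 0. Lengths are in m, angles in rad, forces in N, time in s.
With the tool pointing down it reaches from about 0.35 to 0.85 m from the base axis. Payload 8.1 kg.
Tool frame: the origin (TCP) lies on the mounting face of the last link; the fingertips stand 186 mm ahead of it and the grasp point (between the pads) lies 167 mm ahead of it (robot.finger_overhang is the distance from the TCP to the fingertips, in m); z points along the fingers, y is the line along which they close (so a half turn about z gives the same grasp; the last joint's range is limited). The gripper opens to 93 mm and grips with 3 to 60 N. Pads are 15 mm wide; open, the fingers measure 128 mm over their backs; the gripper's body (75 mm by 188 mm) begins 65 mm behind the grasp point.
Start: joints at [1.183, 0.13, 1.488, -0, 1.523, -0.085], TCP at [0.179, 0.573, 0.405] pointing down, gripper open.
Joint ranges: [-2.96, 2.96], [-0.89, 2.26], [0.02, 2.5], [-1.34, 4.48], [0, 2.73], [-2.66, 2.66]. Speed limits (rad/s): [2.39, 2.39, 2.79, 3.14, 3.14, 3.14].

INTERFACE

Orientations are given as a rotation vector (axis times angle).
In Python, from plant import readout, read_camera, get_calibration, job, robot gives the robot as it stands.
- The arm moves only by the shell command python3 -m handwheel 'ROWS' [FORCE]. ROWS is JSON, a list of rows, each a list of 5 numbers: the shift along the world's x, y, z in cm, then the turn about the world's z in rad, then the closure, from 0 (fully open) to 1 (shut). In form: [[tx, ty, tz, spin, gripper], ...]. A call has 1 to 10 rows; each row shifts and turns the commanded pose from where the row before left it; what a row does not reach is not made up. A row lasts 1/8 s, in which the tool goes at most 62.5 mm and 10.7 degrees, less where a joint would pass 70% of its speed; a pose out of reach is approached as far as the arm can. A call is refused whole if a number of a shift passes 6.25 or a number of a turn 0.188, either way. A call with a gripper value outside its range is refused whole. The fingers move at their own pace and stop on an object; FORCE is the grip in N (left out, the last holds). Time passes only in rows, so rows that do not move let the fingers close. It gives the time, the measured TCP pose, the force, the opening and the grip force at its end, in the units of the state.
- readout.read_state(): the state, without advancing time (a new reading comes with each control period).
- read_camera(name): name is "scene" or "top"; returns the picture (400x640x3 uint8, red, green, blue); there is no depth.
- get_calibration(name): a dict with "fovy" (degrees; the focal length in pixels is half the picture's height over the tangent of half this angle, whatever the lens; pixels are square), "cx", "cy" (the principal point, pixels), "pose" (4x4, takes a point from camera to world coordinates). Camera axes: x right, y down, z forward; pixel columns grow to the right and rows downward; lengths in m; the calibration is good to about 2 mm. A picture is of the moment at which its call begins. get_calibration takes no time and is no camera call.
- job.close_job(): hands the job in; it is judged then, once.
The state is a dict: "t": time; "q": joint angles; "dq": joint speeds; "joint_torque": joint torques, N m; "tool_pos": TCP position; "orientation": TCP orientation; "force": force on the tool from outside, world axes, zero at the start; "wrist_torque": the same for the moment, N m; "opening": finger opening in m; "gripper_force": force on a finger pad.
Only numpy, scipy, OpenCV 4.12 (cv2) and the standard library are available. Lean on these libraries where they do the work, as an engineer would, in place of code of your own. Each camera call takes 0.05 s, during which the arm holds its last target. There are 200 camera calls.

TASK

The measuring cylinder stands at the closed end of one lane of the white slotted glassware stand, behind two volumetric flasks, and can only leave through the lane's open end. Park those two flasks upright on the ribbed black rubber mat, stand the cylinder upright in the middle of the white tile, then slide the two flasks back in so that each stands exactly where it was at the start. Leave the glassware of the other lane alone, and topple nothing.

Things in the scene. Friction and masses are not known exactly. Their poses are not given: they have to be found in the camera images.
- stand: Fixed white stand, 222 (x) x 196 (y) x 86 mm, no floor: glass stands on the bench. Origin: bench level, middle of the places. Two lanes along its x, centred at y = +46 and -46 mm, open at the -x end only, divided by 6 mm panels at y = 0 and +-95 mm. Places in each: x = -76 (front), 0 (middle), +76 mm (rear), marked by short grey lines on top
- mouth (a point): Middle of the top plate's -x edge, on the plate's top, 96 mm to -x of the stand's origin, 86 mm up; axes as the stand's. The plate (underside 78 mm up) has a 38 mm wide slot over each lane. Necks pass the slots, bulbs and feet do not: slide things along x, lifted 10 mm at most; raise them only with the centre over 40 mm to -x of this point. Bulbs in the front places stick out 11 mm past this edge
- mat: Fixed ribbed black rubber mat, 200 x 130 mm (its x and y), 3 mm thick, where the flasks are parked side by side. Origin: centre of its underside, z up
- tile: Fixed white ceramic tile, 150 x 150 mm, 7 mm thick. Origin: centre of its underside, z up
- cylinder: 100 ml measuring cylinder, clear: hexagonal foot 54 x 62 mm and 9 mm high, tube 29 mm wide, 236 mm high in all, 140 g or so. Grip the tube high up; held loosely it swings about the pads, so grip firmly (40 N is fine) and carry it smoothly. Origin: centre of the underside, z up. It starts in the rear place of one of the two lanes (which one varies)
- flask_a: 100 ml volumetric flask, glass, pale pink, bulb 62 mm wide and 64 mm high that stands on its flat bottom, above it a straight neck 16 mm wide up to 171 mm, stopper to 194 mm. Grip the neck firmly (40 N is fine). About 90 g. Origin: centre of the underside, z up; round, its yaw does not matter. Starts in one of the four front or middle places of the stand
- flask_b: 100 ml volumetric flask, glass, pale pink, bulb 62 mm wide and 64 mm high that stands on its flat bottom, above it a straight neck 16 mm wide up to 171 mm, stopper to 194 mm. Grip the neck firmly (40 N is fine). About 90 g. Origin: centre of the underside, z up; round, its yaw does not matter. Starts in one of the four front or middle places of the stand
- flask_c: 100 ml volumetric flask, glass, pale pink, bulb 62 mm wide and 64 mm high that stands on its flat bottom, above it a straight neck 16 mm wide up to 171 mm, stopper to 194 mm. Grip the neck firmly (40 N is fine). About 90 g. Origin: centre of the underside, z up; round, its yaw does not matter. Starts in one of the four front or middle places of the stand
- flask_d: 100 ml volumetric flask, glass, clear, bulb 62 mm wide and 64 mm high that stands on its flat bottom, above it a straight neck 16 mm wide up to 171 mm, stopper to 194 mm. Grip the neck firmly (40 N is fine). About 90 g. Origin: centre of the underside, z up; round, its yaw does not matter. Starts in one of the four front or middle places of the stand
- conical: 250 ml conical flask, glass, 78 mm wide at the foot, neck 30 mm, 131 mm high, 160 g. Origin: centre of the underside. It stands in the rear place of the other lane and stays there
Mind the look-alikes: they are no part of the job. What is shaped like the conical but green is not meant.

How it is judged:
By the outcome, as a careful person would: the job done as asked, in the order asked, and still so for the second after the job is handed in, with the robot touching nothing.
It also fails if it takes over 122 s, if anything falls off the work surface, if the arm or the gripper's body presses on something with over 40 N, if the wrist force passes 120 N, or if a joint passes its speed limit or range.

## Working session

There is one attempt and no reset: what is moved stays moved. The work goes in short steps, Python scripts to look and compute and a shell command to move; the robot and the scene stay as the last step left them, time stands still between calls to the robot, and variables do not carry over. Pictures are saved under pics/ and viewed, at most 14 in all, crops included, and the job is handed in when it is done.

```bash
mkdir -p pics; ls
python3 - <<'E'
from plant import readout, read_camera, get_calibration, job, robot
import cv2,numpy as np
np.set_printoptions(precision=4,suppress=True)
for n in("scene","top"):
    c=get_calibration(n);print(n,c)
    cv2.imwrite(f"pics/{n}0.png",read_camera(n)[:,:,::-1])
print(readout.read_state())
E
```

```text
pics
scene {'fovy': 51.8528684279937, 'cx': 318.3590234125963, 'cy': 200.87734530871887, 'pose': array([[ 0.9068, -0.293 ,  0.303 ,  0.2118],
       [-0.4211, -0.6607,  0.6214, -0.6097],
       [ 0.0181, -0.6911, -0.7226,  0.8447],
       [ 0.    ,  0.    ,  0.    ,  1.    ]])}
top {'fovy': 48.74752377779107, 'cx': 324.8187887542193, 'cy': 201.7538168784679, 'pose': array([[-0.0233, -0.9949,  0.0984,  0.4047],
       [-0.9997,  0.023 , -0.0045,  0.0524],
       [ 0.0022, -0.0984, -0.9951,  1.3208],
       [ 0.    ,  0.    ,  0.    ,  1.    ]])}
{'t': 0.1, 'q': array([ 1.1826,  0.1311,  1.4892,  0.    ,  1.523 , -0.0854]), 'dq': array([-0.0001, -0.001 , -0.0032, -0.0002, -0.0026,  0.0004]), 'joint_torque': array([  0.001 , -56.134 , -49.3095,   0.077 ,   0.029 ,  -0.    ]), 'tool_pos': array([0.1788, 0.5725, 0.4038]), 'orientation': array([-0.4738, -3.1052,  0.0026]), 'force': array([ 0.0154, -0.282 ,  0.7229]), 'wrist_torque': array([ 0.0502,  0.0419, -0.0236]), 'gripper_force': 0.0, 'opening': 0.09289436355882259}
```

View pics/scene0.png

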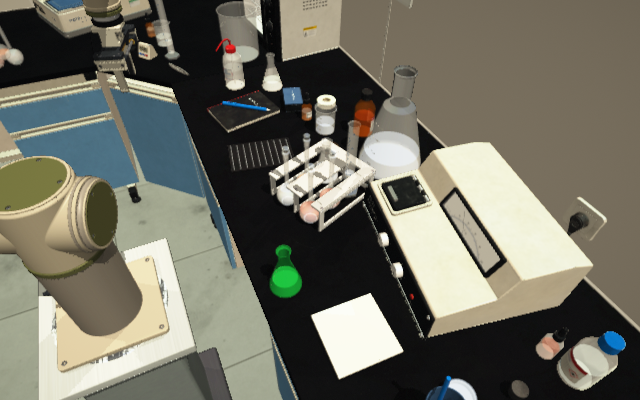

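View pics/top0.png

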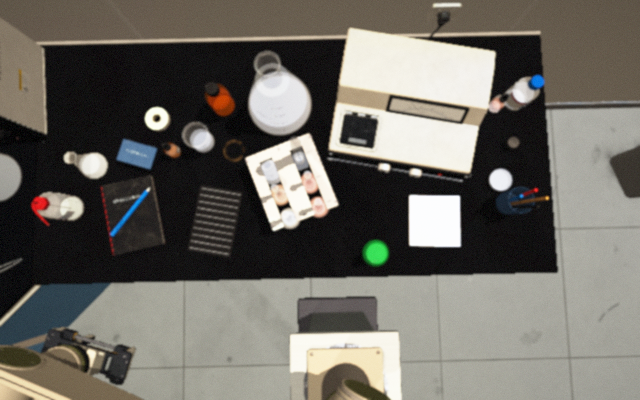

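Scene: stand about (320,180), mat (258,153), tile (357,335), green conical decoy (286,272). Top: stand (292,182), mat (215,220), tile (435,221). I'll enlarge the stand in both views.

Run:
```python
import cv2,numpy as np
a=cv2.imread("pics/top0.png")[125:240,235:350]; a=cv2.resize(a,None,fx=5,fy=5,interpolation=cv2.INTER_CUBIC)
cv2.imwrite("pics/topc.png",a)
b=cv2.imread("pics/scene0.png")[110:235,225:385]; b=cv2.resize(b,None,fx=4.7,fy=4.7,interpolation=cv2.INTER_CUBIC)
cv2.imwrite("pics/scenec.png",b)
```

```text
(no output)
```

View pics/topc.png

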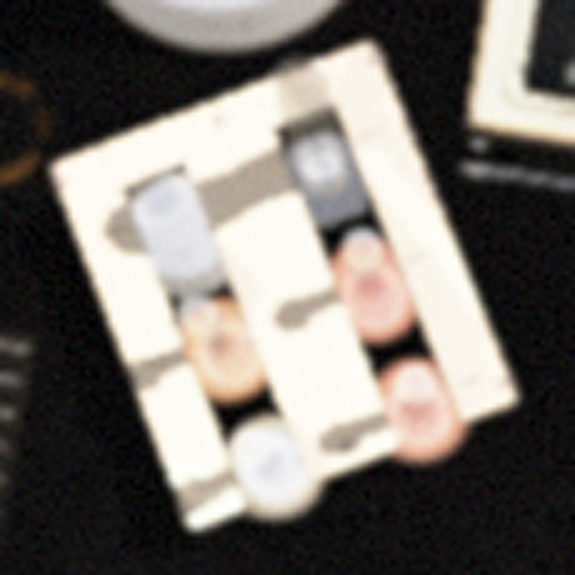

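View pics/scenec.png

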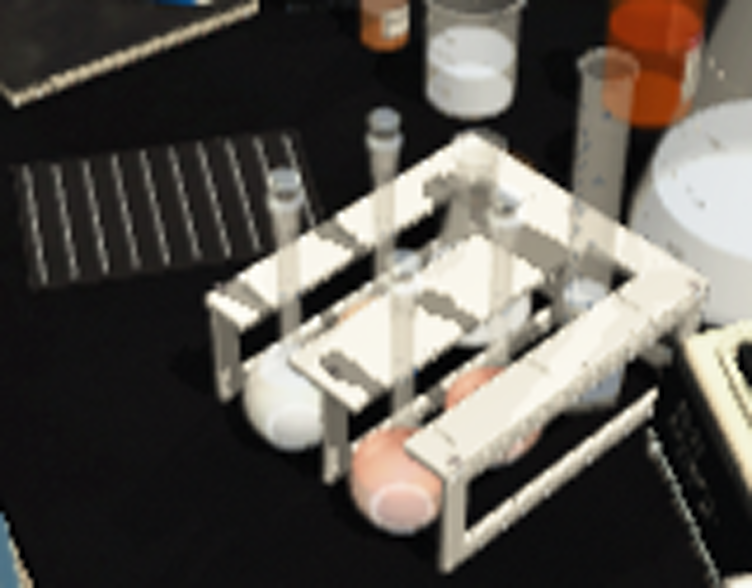

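Crops: the tall tube is the cylinder, rim at scene-crop (608,62) and top-crop (300,80). It is in the rear of the right-hand lane (stand y = -46), behind two pink flasks with stoppers at scene-crop (403,262) and (505,205). The other lane holds the clear front flask (287,185), a pink middle flask (383,120) and the conical at the rear. The two right-lane pink flasks are therefore the ones to move; the left-lane pink one and the green conical are look-alikes. Next I fit the poses from both views.

```bash
cat > vis.py <<'E'
import cv2,numpy as np
from scipy.optimize import least_squares
from scipy.ndimage import map_coordinates
from plant import get_calibration
np.set_printoptions(precision=4,suppress=True)
C={n:get_calibration(n) for n in("scene","top")}
def proj(n,P):
    c=C[n];T=np.linalg.inv(c["pose"]);p=np.atleast_2d(P)@T[:3,:3].T+T[:3,3]
    f=200/np.tan(np.radians(c["fovy"])/2)
    return p[:,:2]/p[:,2:]*f+[c["cx"],c["cy"]]
def ray(n,uv):
    c=C[n];f=200/np.tan(np.radians(c["fovy"])/2)
    d=c["pose"][:3,:3]@np.array([(uv[0]-c["cx"])/f,(uv[1]-c["cy"])/f,1]);return c["pose"][:3,3],d/np.linalg.norm(d)
def onplane(n,uv,z):
    o,d=ray(n,uv);return o+d*(z-o[2])/d[2]
def tri(a,b):
    (o,d),(p,e)=ray("scene",a),ray("top",b)
    s=np.linalg.lstsq(np.c_[d,-e],p-o,rcond=None)[0];A,B=o+s[0]*d,p+s[1]*e
    return (A+B)/2,np.linalg.norm(A-B)
def world(q,L,z):
    c,s=np.cos(q[2]),np.sin(q[2]);L=np.atleast_2d(L)
    return np.c_[L@np.array([[c,s],[-s,c]])+q[:2],np.full(len(L),z)]
def fit(imgs,segs,z,q0,w=6,N=25):
    """segs: {view:[(p0,p1)]} local edges; refine planar pose on brightness edges"""
    q=np.array(q0,float)
    for it in range(6):
        obs=[]
        for n,S in segs.items():
            g=cv2.GaussianBlur(cv2.cvtColor(imgs[n],cv2.COLOR_BGR2GRAY).astype(float),(0,0),.7)
            for a,b in S:
                L=np.linspace(a,b,N+4)[2:-2];uv=proj(n,world(q,L,z))
                t=uv[-1]-uv[0];t/=np.linalg.norm(t);nn=np.array([-t[1],t[0]])
                k=np.arange(-w,w+.01,.25)
                for l,u in zip(L,uv):
                    pr=map_coordinates(g,[u[1]+k*nn[1],u[0]+k*nn[0]],order=1)
                    G=np.abs(np.gradient(pr));i=G.argmax()
                    if pr.max()-pr.min()<40: continue
                    m=G[max(0,i-6):i+7];kk=k[max(0,i-6):i+7]
                    obs.append((n,l,u+nn*(m@kk/m.sum()),nn))
        f=lambda q:[(proj(n,world(q,l,z))[0]-o)@nn for n,l,o,nn in obs]
        r=least_squares(f,q,loss="soft_l1",f_scale=.4);q=r.x;w=max(2.5,w-1)
    return q,np.sqrt(np.median(np.square(f(q)))),len(obs)
E
python3 - <<'E'
from vis import *
im={n:cv2.imread(f"pics/{n}0.png") for n in C}
ct=lambda u,v:((u+.5)/5-.5+235,(v+.5)/5-.5+125); cs=lambda u,v:((u+.5)/4.7-.5+225,(v+.5)/4.7-.5+110)
P=np.array([onplane("top",ct(*p),.086) for p in((190,530),(520,395),(375,40),(50,165))]);print("corners top",P)
print("corners scene",np.array([onplane("scene",cs(*p),.086) for p in((210,300),(445,462),(708,285),(470,135))]))
d=(P[2]+P[3]-P[0]-P[1]);yaw=np.arctan2(d[1],d[0]);m=(P[0]+P[1])/2
q0=[m[0]+.096*np.cos(yaw),m[1]+.096*np.sin(yaw),yaw]
x0,x1,h=-.096,.126,.098
c=[(x0,h),(x0,-h),(x1,-h),(x1,h)];c=[np.array(p) for p in c]
E={"L":(c[0],c[3]),"R":(c[1],c[2]),"B":(c[3],c[2])}
for nm,s in(("both",{"top":list(E.values()),"scene":[E["L"],E["B"]]}),("top",{"top":list(E.values())}),("scene",{"scene":[E["L"],E["B"]]})):
    q,r,k=fit(im,s,.086,q0);print("stand",nm,q,r,k)
    if nm=="both": Q=q
sq=lambda a,b:[(np.array(p),np.array(t)) for p,t in zip([(-a,-b),(a,-b),(a,b),(-a,b)],[(a,-b),(a,b),(-a,b),(-a,-b)])]
t0=onplane("top",(435,221),.007)
for v in(("top","scene"),("top",),("scene",)):
    print("tile",v,fit(im,{n:sq(.075,.075) for n in v},.007,[t0[0],t0[1],0],w=9))
print("mat approx top",onplane("top",(215.5,220.5),.003),[onplane("top",p,.003)[:2] for p in((203,185),(243,189),(228,256),(189,251))])
print("places",[world(Q,(x,y),0)[0,:2] for y in(-.046,.046) for x in(-.076,0,.076)])
for nm,a,b in(("front",(403,262),(410,378)),("mid",(505,205),(362,240)),("cyl rim",(608,62),(300,75))):
    print(nm,tri(cs(*a),ct(*b)))
for p,z in(((-.076,-.046),.194),((0,-.046),.194),((.076,-.046),.236)):
    w=world(Q,p,z);print(p,"pred scene crop",(proj("scene",w)-[225,110])*4.7,"top crop",(proj("top",w)-[235,125])*5)
E
```

```text
corners top [[0.4492 0.1945 0.086 ]
 [0.5206 0.0082 0.086 ]
 [0.7261 0.0856 0.086 ]
 [0.6579 0.2715 0.086 ]]
corners scene [[0.4515 0.1904 0.086 ]
 [0.5218 0.0197 0.086 ]
 [0.7227 0.0852 0.086 ]
 [0.6559 0.2698 0.086 ]]
stand both [0.5749 0.1368 0.355 ] 0.30470447300391373 124
stand top [0.5755 0.1363 0.3549] 0.5591236749131303 75
stand scene [0.5737 0.137  0.3539] 0.13221778439690207 49
tile ('top', 'scene') (array([ 0.4708, -0.2786, -0.0379]), np.float64(0.443499776429886), 200)
tile ('top',) (array([ 0.4713, -0.2781, -0.0376]), np.float64(0.7645208136861188), 100)
tile ('scene',) (array([ 0.4708, -0.2787, -0.0379]), np.float64(0.24148928065446354), 100)
mat approx top [0.4862 0.3741 0.003 ] [array([0.594 , 0.4118]), array([0.5791, 0.2915]), array([0.3801, 0.337 ]), array([0.3975, 0.4525])]
places [array([0.5196, 0.0672]), array([0.5908, 0.0936]), array([0.6621, 0.1201]), array([0.4876, 0.1535]), array([0.5589, 0.1799]), array([0.6301, 0.2063])]
front (array([0.52  , 0.0688, 0.1891]), np.float64(0.0022661256935618238))
mid (array([0.5918, 0.0928, 0.1848]), np.float64(0.005205988117995528))
cyl rim (array([0.6659, 0.1209, 0.2375]), np.float64(0.007913514885857424))
(-0.076, -0.046) pred scene crop [[403.9565 254.68  ]] top crop [[410.1462 377.7846]]
(0, -0.046) pred scene crop [[506.4675 188.567 ]] top crop [[356.0006 241.6649]]
(0.076, -0.046) pred scene crop [[607.8571  63.8507]] top crop [[297.1456  88.4531]]
```

The fits from the two views agree within 2 mm (stand at 0.5749, 0.1368, yaw 0.355), and the stopper heights triangulate to about 0.19. Moving above the front flask, with the gripper closing across the lane.

```bash
python3 -m handwheel '[[0,0,2,0.1,0],[2.8,-4.2,0.6,0.1,0],[2.8,-4.2,0,0.1,0],[2.8,-4.2,0,0.1,0],[2.8,-4.2,0,0.1,0],[2.8,-4.2,0,0.1,0],[2.8,-4.2,0,0.058,0],[2.8,-4.2,0,0,0],[2.8,-4.2,0,0,0],[2.8,-4.2,0,0,0]]'; python3 -m handwheel '[[2.8,-4.2,0,0,0.2],[2.8,-4.2,0,0,0.4],[3.0,-4.2,0,0,0.5],[0,0,0,0,0.5],[0,0,0,0,0.5]]'
cat > st.py <<'E'
from vis import *
from plant import readout
from scipy.spatial.transform import Rotation as R
s=readout.read_state();M=R.from_rotvec(s["orientation"]).as_matrix()
g=s["tool_pos"]+.167*M[:,2]
S=np.array([.5749,.1368]);c,n=np.cos(.355),np.sin(.355);l=np.array([[c,n],[-n,c]])@(g[:2]-S)
print("t%.2f"%s["t"],"grasp",g,"local mm",l*1e3,"yaw err %.4f"%(np.arctan2(M[1,1],M[0,1])-np.pi/2-.355),"tilt",M[:2,2],"F",s["force"],"open %.4f gf %.1f"%(s["opening"],s["gripper_force"]))
E
python3 st.py
```

```text
t: 1.35
tool_pos: [0.4314, 0.1932, 0.4305]
orientation: [0.555, -3.092, -0.0]
force: [0.1, 0.9, 0.0]
opening: 0.0928
gripper_force: 0.0
t: 1.98
tool_pos: [0.5167, 0.0687, 0.4302]
orientation: [0.554, -3.091, -0.001]
force: [-0.1, 0.3, -0.2]
opening: 0.0487
gripper_force: 0.0
t1.98 grasp [0.5165 0.0688 0.2632] local mm [-78.3805 -43.4903] yaw err -0.0005 tilt [-0.0012  0.0004] F [-0.1177  0.2622 -0.2381] open 0.0487 gf 0.0
```

```bash
python3 -m handwheel '[[0.3,-0.15,0,0,0.5],[0,0,-3,0,0.5],[0,0,-4,0,0.5],[0,0,-3.5,0,0.5],[0,0,-1.3,0,0.5],[0,0,0,0,0.5],[0,0,0,0,0.5]]'; python3 st.py
python3 - <<'E'
from plant import read_camera
import cv2,numpy as np
a=read_camera("scene")[:,:,::-1][90:220,250:400];b=read_camera("top")[:,:,::-1][125:240,235:350]
a=cv2.resize(a,(460,400),interpolation=3);b=cv2.resize(b,(340,340),interpolation=3)
o=np.zeros((400,800,3),np.uint8);o[:,:460]=a;o[:340,460:]=b
cv2.imwrite("pics/g1.png",o)
E
```

```text
t: 2.85
tool_pos: [0.5205, 0.0675, 0.3146]
orientation: [-0.555, 3.089, -0.001]
force: [0.5, 0.7, -0.1]
opening: 0.0464
gripper_force: 0.0
t2.85 grasp [0.521  0.0675 0.1476] local mm [-74.6335 -46.2798] yaw err 0.0006 tilt [0.0027 0.0001] F [ 0.5472  0.7369 -0.0628] open 0.0464 gf 0.0
```

View pics/g1.png

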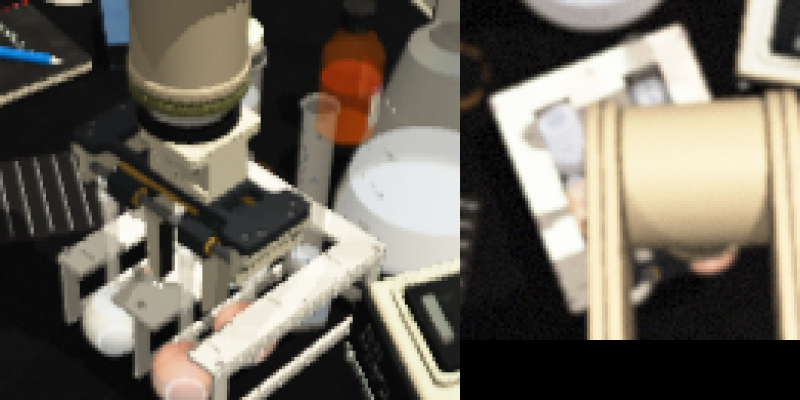

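The gripper straddles the right-lane front neck (about (186,260) in the picture), clear of the other lane. Gripping firmly and lifting slightly.

```bash
python3 -m handwheel '[[0,0,0,0,0.65],[0,0,0,0,0.75],[0,0,0,0,0.8],[0,0,0,0,0.9],[0,0,0,0,1],[0,0,0,0,1]]' 40; python3 st.py; python3 -m handwheel '[[0,0,0.3,0,1],[0,0,0.3,0,1],[0,0,0,0,1]]';python3 st.py
```

```text
t: 3.7
tool_pos: [0.5199, 0.0672, 0.3127]
orientation: [0.555, -3.092, 0.0]
force: [0.0, -0.4, -0.4]
opening: 0.0159
gripper_force: 40.0
t3.70 grasp [0.5199 0.0672 0.1457] local mm [-75.7934 -46.1366] yaw err 0.0002 tilt [-0.0001 -0.    ] F [ 0.0121 -0.4038 -0.359 ] open 0.0159 gf 40.0
t: 4.08
tool_pos: [0.52, 0.0672, 0.3192]
orientation: [-0.555, 3.091, -0.0]
force: [-0.2, -0.8, -0.6]
opening: 0.0155
gripper_force: 40.0
t4.08 grasp [0.5202 0.0672 0.1522] local mm [-75.5048 -46.1881] yaw err 0.0003 tilt [0.0007 0.    ] F [-0.1645 -0.7949 -0.596 ] open 0.0155 gf 40.0
```

```bash
python3 -m handwheel '[[-1,-0.37,0,0,1],[-2,-0.74,0,0,1],[-2.2,-0.82,0,0,1],[-2.2,-0.82,0,0,1],[-2.2,-0.82,0,0,1],[-1.6,-0.59,0,0,1],[-1,-0.37,0,0,1],[0,0,1,0,1],[0,0.5,1.5,0,1],[-0.2,1.5,1.5,0,1]]'; python3 -m handwheel '[[-0.5,2.5,0,0,1],[-0.3,3,0,0,1],[-0.3,3.3,0,0,1],[0,3.5,0,0,1],[0.3,3.5,0,0,1],[0.6,3.5,0,0,1],[0.8,3.5,0,0,1],[0.9,3.5,0,0,1],[0.9,3.5,0,0,1],[0.9,2.4,0,0,1]]';python3 -m handwheel '[[0.8,1.5,0,0,1],[0,0.5,0,0,1],[0,0,-1,0,1],[0,0,-1.5,0,1],[0,0,-1,0,1],[0,0,-0.5,0,1],[0,0,-0.2,0,1],[0,0,0,0,1]]'; python3 st.py
```

```text
t: 5.32
tool_pos: [0.3965, 0.0422, 0.3605]
orientation: [-0.553, 3.091, -0.0]
force: [-0.3, 0.3, -0.6]
opening: 0.0159
gripper_force: 40.0
t: 6.58
tool_pos: [0.4292, 0.3664, 0.3597]
orientation: [-0.557, 3.091, 0.001]
force: [-0.5, -0.3, -0.0]
opening: 0.0159
gripper_force: 40.0
t: 7.58
tool_pos: [0.437, 0.3839, 0.317]
orientation: [-0.555, 3.092, 0.0]
force: [-0.1, -0.2, 0.1]
opening: 0.0161
gripper_force: 40.0
t7.58 grasp [0.437  0.3839 0.15  ] local mm [-43.3589 279.6454] yaw err 0.0001 tilt [0.0003 0.0002] F [-0.0779 -0.1886  0.0717] open 0.0161 gf 40.0
```

```bash
python3 -m handwheel '[[0,0,-0.1,0,1],[0,0,0,0,0.9],[0,0,0,0,0.8],[0,0,0,0,0.7],[0,0,0,0,0.5],[0,0,0,0,0.5],[0,0,1,0,0.5],[0,0,3,0,0.5],[0,0,4,0,0.5],[0,0,4,0,0.5]]' 40; python3 -m handwheel '[[1,-1.9,0,0,0.5],[1.8,-3.4,0,0,0.5],[2.2,-4.2,0,0,0.5],[2.2,-4.2,0,0,0.5],[2.2,-4.2,0,0,0.5],[2.2,-4.2,0,0,0.5],[1.8,-3.4,0,0,0.5],[1.3,-2.4,0,0,0.5],[0.7,-1.1,0,0,0.5],[0,0,0,0,0.5]]';python3 -m handwheel '[[0,0,0,0,0.5],[0,0,0,0,0.5]]'; python3 st.py;python3 - <<'E'
from plant import read_camera
import cv2,numpy as np
a=read_camera("scene")[:,:,::-1][90:230,225:400];a=cv2.resize(a,(750,600),interpolation=3)
cv2.imwrite("pics/g2.png",a)
E
```

```text
t: 8.82
tool_pos: [0.4368, 0.3838, 0.4377]
orientation: [-0.555, 3.092, 0.0]
force: [-0.4, -0.6, 0.5]
opening: 0.0461
gripper_force: 0.0
t: 10.07
tool_pos: [0.591, 0.0933, 0.4352]
orientation: [0.553, -3.092, -0.0]
force: [-0.5, -0.5, 0.4]
opening: 0.0464
gripper_force: 0.0
t: 10.32
tool_pos: [0.5905, 0.0949, 0.4358]
orientation: [-0.557, 3.092, 0.0]
force: [-0.2, -0.0, 0.3]
opening: 0.0464
gripper_force: 0.0
t10.32 grasp [0.5905 0.0949 0.2688] local mm [  0.104  -44.6907] yaw err 0.0016 tilt [-0.      0.0002] F [-0.1594 -0.0199  0.2763] open 0.0464 gf 0.0
```

View pics/g2.png

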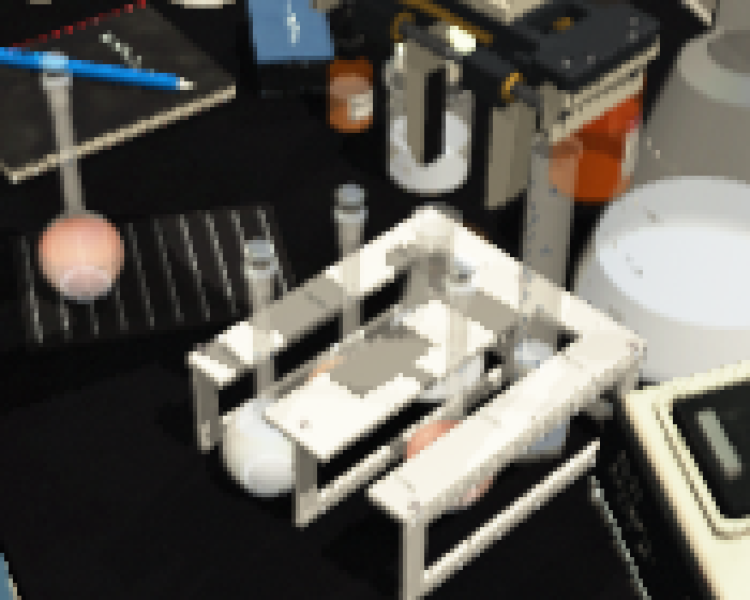

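The front flask stands upright on the mat (bulb at (80,258)). The gripper is above the middle flask (stopper (462,270)). Descending and gripping it.

```bash
python3 -m handwheel '[[0.05,-0.1,0,0,0.5],[0,0,-3,0,0.5],[0,0,-4,0,0.5],[0,0,-3.5,0,0.5],[0,0,-1.8,0,0.5],[0,0,0,0,0.5],[0,0,0,0,0.5],[0,0,0,0,0.5]]'; python3 st.py;  python3 -m handwheel '[[0,0,0,0,0.65],[0,0,0,0,0.75],[0,0,0,0,0.8],[0,0,0,0,0.9],[0,0,0,0,1],[0,0,0,0,1]]' 40; python3 st.py
```

```text
t: 11.38
tool_pos: [0.5921, 0.093, 0.3148]
orientation: [-0.555, 3.089, -0.001]
force: [-0.2, -0.9, -0.4]
opening: 0.0463
gripper_force: 0.0
t11.38 grasp [0.5926 0.093  0.1478] local mm [  1.359  -47.2082] yaw err 0.0002 tilt [0.0031 0.0002] F [-0.1989 -0.9206 -0.4042] open 0.0463 gf 0.0
t: 12.12
tool_pos: [0.5914, 0.0929, 0.3127]
orientation: [0.555, -3.092, 0.0]
force: [0.0, 0.2, 0.7]
opening: 0.016
gripper_force: 40.0
t12.12 grasp [0.5914 0.0929 0.1457] local mm [  0.1867 -46.8823] yaw err 0.0002 tilt [-0.0001 -0.    ] F [0.0134 0.21   0.6646] open 0.0160 gf 40.0
```

```bash
python3 -m handwheel '[[0,0,0.3,0,1],[0,0,0.3,0,1],[-1,-0.37,0,0,1],[-2,-0.74,0,0,1],[-2.6,-0.97,0,0,1],[-2.6,-0.97,0,0,1],[-2.6,-0.97,0,0,1],[-2.6,-0.97,0,0,1],[-2.6,-0.97,0,0,1],[-1.9,-0.7,0,0,1]]'; python3 -m handwheel '[[-1.4,-0.5,0,0,1],[0,0,1,0,1],[0,0.5,1.5,0,1],[-0.2,1.5,1.5,0,1],[-0.5,2.5,0,0,1],[-0.3,3,0,0,1],[-0.1,3.3,0,0,1],[0.3,3.5,0,0,1],[0.3,3.5,0,0,1],[2,2.6,0,0,1]]';python3 -m handwheel '[[2.6,3,0,0,1],[2.8,3.2,0,0,1],[2.8,3.2,0,0,1],[2.2,2.5,0,0,1],[1.2,1.4,0,0,1],[0.6,0.6,0,0,1],[0,0,0,0,1],[0,0,-2,0,1],[0,0,-1.5,0,1],[0,0,-0.7,0,1]]'; python3 -m handwheel '[[0,0,0,0,1],[0,0,0,0,1]]'; python3 st.py
```

```text
t: 13.38
tool_pos: [0.4109, 0.0259, 0.3184]
orientation: [0.555, -3.092, 0.0]
force: [0.0, 0.4, 0.2]
opening: 0.0162
gripper_force: 40.0
t: 14.62
tool_pos: [0.4135, 0.2277, 0.3601]
orientation: [-0.558, 3.09, 0.001]
force: [0.5, -0.8, -0.2]
opening: 0.016
gripper_force: 40.0
t: 15.88
tool_pos: [0.5348, 0.3637, 0.3154]
orientation: [0.554, -3.09, 0.001]
force: [-5.8, -2.8, 24.2]
opening: 0.0162
gripper_force: 40.0
t: 16.12
tool_pos: [0.5352, 0.3641, 0.3163]
orientation: [0.555, -3.092, 0.0]
force: [-0.3, -1.1, -0.2]
opening: 0.0159
gripper_force: 40.0
t16.12 grasp [0.5352 0.3641 0.1493] local mm [ 41.7353 226.914 ] yaw err 0.0001 tilt [-0.0005 -0.0003] F [-0.2666 -1.1159 -0.2331] open 0.0159 gf 40.0
```

```bash
python3 -m handwheel '[[0,0,0,0,0.9],[0,0,0,0,0.8],[0,0,0,0,0.7],[0,0,0,0,0.5],[0,0,0,0,0.5],[0,0,1,0,0.5],[0,0,3,0,0.5],[0,0,4,0,0.5],[0,0,4,0,0.4],[0,0,3.4,0,0.4]]' 40; python3 -m handwheel '[[0,0,0,0,0.4],[0,0,0,0,0.4]]'; python3 st.py
python3 - <<'E'
from vis import *
print("front-left top",tri((370,184),(330,158)),"ridge left",tri((425,150),(338,82)),"rear left",tri((462,142),(350,28)))
for z in(.1,.2,.265):print(z,onplane("top",(332,140),z),onplane("top",(336,100),z))
E
```

```text
t: 17.38
tool_pos: [0.5353, 0.3643, 0.4737]
orientation: [-0.555, 3.09, 0.001]
force: [0.2, -0.0, -0.7]
opening: 0.0554
gripper_force: 0.0
t: 17.62
tool_pos: [0.5353, 0.3643, 0.4704]
orientation: [0.555, -3.092, 0.0]
force: [-0.0, 0.4, -1.6]
opening: 0.0557
gripper_force: 0.0
t17.62 grasp [0.5353 0.3643 0.3034] local mm [ 41.8987 227.0464] yaw err 0.0003 tilt [-0.0002 -0.0001] F [-0.0184  0.449  -1.5672] open 0.0557 gf 0.0
front-left top (array([0.6561, 0.0251, 0.1105]), np.float64(0.02134729092182787)) ridge left (array([0.8255, 0.01  , 0.1832]), np.float64(0.022937749422797932)) rear left (array([ 0.9456, -0.015 ,  0.1979]), np.float64(0.06516583704559537))
0.1 [0.6997 0.0226 0.1   ] [0.8153 0.0083 0.1   ]
0.2 [0.6755 0.025  0.2   ] [0.7817 0.0119 0.2   ]
0.265 [0.6598 0.0266 0.265 ] [0.7598 0.0143 0.265 ]
```

```bash
python3 -m handwheel '[[1,-1.9,0,0,0.4],[2,-3.9,0,0,0.4],[2.4,-4.6,0,0,0.4],[2.4,-4.6,0,0,0.4],[2.2,-4.2,0,0,0.4],[1.5,-2.9,0,0,0.4],[0.8,-1.6,0,0,0.4],[0.4,-0.7,0,0,0.4],[0,0,0,0,0.4],[0,0,0,0,0.4]]'; python3 st.py
python3 - <<'E'
from plant import read_camera
import cv2,numpy as np
a=read_camera("scene")[:,:,::-1][60:200,215:390];a=cv2.resize(a,(750,600),interpolation=3)
cv2.imwrite("pics/g3.png",a)
E
```

```text
t: 18.88
tool_pos: [0.662, 0.1214, 0.4708]
orientation: [-0.557, 3.092, 0.001]
force: [-0.6, -0.1, 0.4]
opening: 0.0558
gripper_force: 0.0
t18.88 grasp [0.662  0.1215 0.3038] local mm [ 76.3839 -44.635 ] yaw err 0.0016 tilt [-0.      0.0003] F [-0.5993 -0.0511  0.3874] open 0.0558 gf 0.0
```

View pics/g3.png

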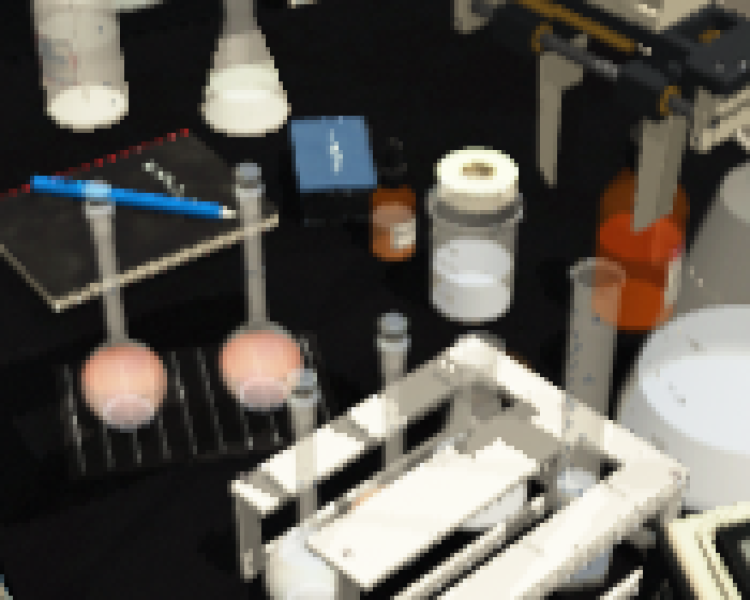

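Both moved flasks stand upright on the mat (bulbs (123,383) and (262,365)), and the gripper is over the cylinder tube (rim (597,270)). Descending and gripping.

```bash
python3 -m handwheel '[[0,0,-2,0,0.4],[0,0,-3,0,0.4],[0,0,-3,0,0.4],[0,0,-1.8,0,0.4],[0,0,-0.6,0,0.4],[0,0,0,0,0.4],[0,0,0,0,0.4],[0,0,0,0,0.4]]'; python3 st.py;  python3 -m handwheel '[[0,0,0,0,0.5],[0,0,0,0,0.6],[0,0,0,0,0.65],[0,0,0,0,0.7],[0,0,0,0,0.8],[0,0,0,0,1],[0,0,0,0,1]]' 45; python3 st.py
```

```text
t: 19.92
tool_pos: [0.6627, 0.1203, 0.3681]
orientation: [-0.555, 3.09, -0.0]
force: [-0.4, 0.5, 1.0]
opening: 0.0558
gripper_force: 0.0
t19.93 grasp [0.6631 0.1204 0.2011] local mm [ 76.9508 -46.0632] yaw err 0.0002 tilt [0.0021 0.0002] F [-0.4034  0.5244  0.9623] open 0.0558 gf 0.0
t: 20.8
tool_pos: [0.6624, 0.1203, 0.3667]
orientation: [0.555, -3.092, 0.0]
force: [0.2, -0.3, -0.4]
opening: 0.0282
gripper_force: 45.0
t20.80 grasp [0.6624 0.1203 0.1997] local mm [ 76.2747 -45.8685] yaw err 0.0002 tilt [-0.0001 -0.    ] F [ 0.2258 -0.3293 -0.4365] open 0.0282 gf 45.0
```

```bash
python3 -m handwheel '[[0,0,0.2,0,1],[0,0,0.3,0,1],[0,0,0,0,1],[-0.28,-0.1,0,0,1],[-0.56,-0.21,0,0,1],[-0.94,-0.35,0,0,1],[-1.31,-0.49,0,0,1],[-1.41,-0.52,0,0,1],[-1.41,-0.52,0,0,1],[-1.41,-0.52,0,0,1]]'; python3 -m handwheel '[[-1.41,-0.52,0,0,1],[-1.41,-0.52,0,0,1],[-1.41,-0.52,0,0,1],[-1.41,-0.52,0,0,1],[-1.41,-0.52,0,0,1],[-1.41,-0.52,0,0,1],[-1.41,-0.52,0,0,1],[-1.41,-0.52,0,0,1],[-1.41,-0.52,0,0,1],[-1.31,-0.49,0,0,1]]';python3 -m handwheel '[[-0.94,-0.35,0,0,1],[-0.56,-0.21,0,0,1],[-0.28,-0.1,0,0,1],[0,0,0,0,1],[0,0,0,0,1]]'; python3 st.py
python3 - <<'E'
from plant import read_camera
import cv2,numpy as np
a=read_camera("scene")[:,:,::-1][90:330,200:420];a=cv2.resize(a,(550,600),interpolation=3)
cv2.imwrite("pics/g4.png",a)
E
```

```text
t: 22.05
tool_pos: [0.5881, 0.0928, 0.3717]
orientation: [0.555, -3.092, 0.0]
force: [1.0, -0.2, -2.3]
opening: 0.0284
gripper_force: 45.0
t: 23.3
tool_pos: [0.4481, 0.0412, 0.3717]
orientation: [-0.555, 3.092, -0.0]
force: [-0.5, -0.2, -1.9]
opening: 0.0284
gripper_force: 45.0
t: 23.92
tool_pos: [0.4316, 0.035, 0.3717]
orientation: [-0.555, 3.092, 0.0]
force: [-0.0, 0.0, -1.9]
opening: 0.0288
gripper_force: 45.0
t23.93 grasp [0.4316 0.035  0.2047] local mm [-169.7544  -45.6411] yaw err 0.0003 tilt [0.     0.0001] F [-0.0013  0.0428 -1.8936] open 0.0288 gf 45.0
```

View pics/g4.png

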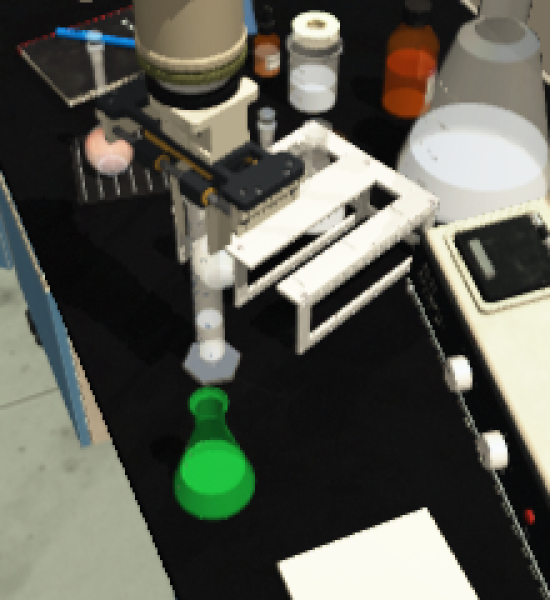

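The cylinder hangs upright outside the lane (foot (212,362)). The green decoy (213,485) is near the path, so I raise the cylinder over it and carry it to the tile.

```bash
python3 -m handwheel '[[0,0,0.3,0,1],[0,0,0.8,0,1],[0,0,1.4,0,1],[0,0,1.8,0,1],[0,0,1.8,0,1],[0,0,1.8,0,1],[0,0,1.8,0,1],[0,0,1.8,0,1],[0,0,1.8,0,1],[0,0,1.4,0,1]]'; python3 -m handwheel '[[0,0,0.8,0,1],[0,0,0.3,0,1],[0.06,-0.5,0,0,1],[0.13,-1,0,0,1],[0.2,-1.6,0,0,1],[0.26,-2.1,0,0,1],[0.26,-2.1,0,0,1],[0.26,-2.1,0,0,1],[0.26,-2.1,0,0,1],[0.26,-2.1,0,0,1]]';python3 -m handwheel '[[0.26,-2.1,0,0,1],[0.26,-2.1,0,0,1],[0.26,-2.1,0,0,1],[0.26,-2.1,0,0,1],[0.26,-2.1,0,0,1],[0.26,-2.1,0,0,1],[0.26,-2.1,0,0,1],[0.2,-1.6,0,0,1],[0.13,-1,0,0,1],[0.06,-0.5,0,0,1]]'; python3 -m handwheel '[[0,0,0,0,1],[0,0,-0.3,0,1],[0,0,-0.8,0,1],[0,0,-1.4,0,1],[0,0,-1.8,0,1],[0,0,-1.8,0,1],[0,0,-1.8,0,1],[0,0,-1.8,0,1],[0,0,-1.3,0,1],[0,0,-0.8,0,1]]'; python3 -m handwheel '[[0,0,-0.3,0,1],[0,0,0,0,1],[0,0,0,0,1]]';python3 st.py
python3 - <<'E'
from plant import read_camera
import cv2,numpy as np
a=read_camera("scene")[:,:,::-1];cv2.imwrite("pics/s5.png",a);a=a[190:390,260:480];a=cv2.resize(a,(660,600),interpolation=3)
cv2.imwrite("pics/g5.png",a)
E
```

```text
t: 25.22
tool_pos: [0.4314, 0.0349, 0.5201]
orientation: [-0.555, 3.092, -0.0]
force: [-0.4, -0.9, -1.0]
opening: 0.0286
gripper_force: 45.0
t: 26.48
tool_pos: [0.4482, -0.1029, 0.5294]
orientation: [0.554, -3.092, -0.0]
force: [-0.2, 0.9, -0.9]
opening: 0.0287
gripper_force: 45.0
t: 27.72
tool_pos: [0.4705, -0.2796, 0.5296]
orientation: [0.555, -3.092, -0.0]
force: [0.9, 0.5, -2.1]
opening: 0.0288
gripper_force: 45.0
t: 28.98
tool_pos: [0.4703, -0.279, 0.4107]
orientation: [0.555, -3.092, -0.001]
force: [0.4, -0.2, -0.9]
opening: 0.0287
gripper_force: 45.0
t: 29.35
tool_pos: [0.4705, -0.2792, 0.4095]
orientation: [-0.555, 3.091, -0.001]
force: [-1.2, 0.1, -1.5]
opening: 0.0291
gripper_force: 45.0
t29.35 grasp [ 0.4707 -0.2793  0.2425] local mm [-242.3422 -353.9303] yaw err 0.0002 tilt [ 0.0009 -0.0007] F [-1.153   0.0506 -1.5193] open 0.0291 gf 45.0
```

View pics/g5.png

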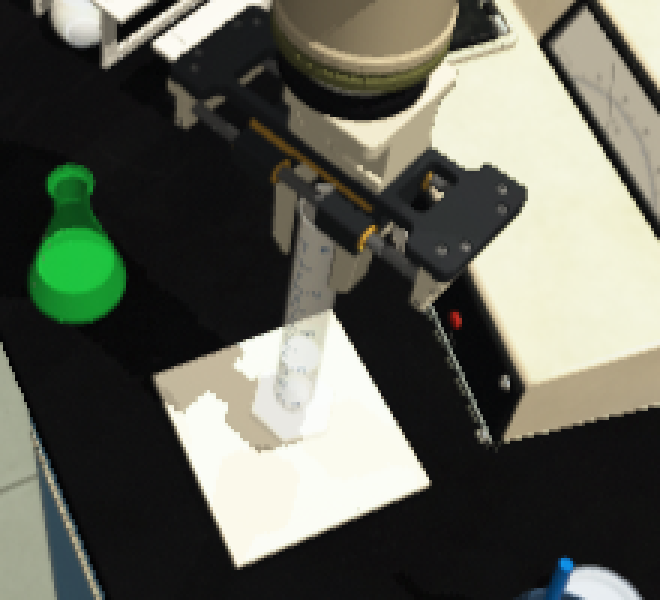

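The cylinder is upright over the tile, about 36 mm above it, and clear of the green flask. Lowering it and releasing.

```bash
python3 -m handwheel '[[0,0,-0.5,0,1],[0,0,-1,0,1],[0,0,-1,0,1],[0,0,-0.6,0,1],[0,0,-0.3,0,1],[0,0,-0.1,0,1],[0,0,0,0,1],[0,0,0,0,1]]';python3 st.py; python3 -m handwheel '[[0,0,-0.05,0,1],[0,0,-0.05,0,1],[0,0,0,0,1],[0,0,0,0,1]]'; python3 st.py
```

```text
t: 30.4
tool_pos: [0.4705, -0.2792, 0.3741]
orientation: [-0.555, 3.092, -0.001]
force: [-0.5, -0.0, -1.5]
opening: 0.0284
gripper_force: 45.0
t30.40 grasp [ 0.4706 -0.2792  0.2071] local mm [-242.4308 -353.8083] yaw err 0.0002 tilt [ 0.0005 -0.0004] F [-0.516  -0.0171 -1.4532] open 0.0284 gf 45.0
t: 30.9
tool_pos: [0.4705, -0.2792, 0.3736]
orientation: [-0.555, 3.091, -0.001]
force: [-1.7, 0.5, 5.8]
opening: 0.0285
gripper_force: 45.0
t30.90 grasp [ 0.4707 -0.2793  0.2066] local mm [-242.3205 -353.8955] yaw err 0.0002 tilt [ 0.0009 -0.0006] F [-1.6991  0.4917  5.8497] open 0.0285 gf 45.0
```

```bash
python3 -m handwheel '[[0,0,0,0,0.9],[0,0,0,0,0.75],[0,0,0,0,0.65],[0,0,0,0,0.6],[0,0,0,0,0.5],[0,0,0,0,0.5],[0,0,0.5,0,0.5],[0,0,2,0,0.5],[0,0,4,0,0.5],[0,0,4,0,0.5]]' 40;  python3 -m handwheel '[[0,0,2,0,0.5],[0.1,1,0,0,0.5],[0.3,3,0,0,0.5],[0.5,5,0,0,0.5],[0.55,5.4,0,0,0.5],[0.55,5.4,0,0,0.5],[0.55,5.4,0,0,0.5],[0.55,5.4,0,0,0.5],[0.55,5.4,0,0,0.5],[0.55,5.4,0,0,0.5]]';python3 -m handwheel '[[0.55,5.4,0,0,0.5],[0.55,5.4,0,0,0.5],[0.55,5.4,0,0,0.5],[0.5,5,0,0,0.5],[0.4,4,0,0,0.5],[0.2,2,0,0,0.5],[0.07,0.73,0,0,0.5],[0,0,0,0,0.5],[0,0,0,0,0.5],[0,0,0,0,0.5]]';python3 st.py
python3 - <<'E'
from plant import read_camera
import cv2
cv2.imwrite("pics/s6.png",read_camera("scene")[:,:,::-1]);cv2.imwrite("pics/t6.png",read_camera("top")[:,:,::-1])
a=cv2.imread("pics/s6.png")[100:385,190:450];a=cv2.resize(a,(547,600),interpolation=3)
cv2.imwrite("pics/g6.png",a)
E
```

```text
t: 32.15
tool_pos: [0.4702, -0.279, 0.4805]
orientation: [-0.555, 3.091, -0.001]
force: [-0.2, -0.1, 1.3]
opening: 0.0464
gripper_force: 0.0
t: 33.4
tool_pos: [0.5117, 0.1372, 0.4955]
orientation: [0.555, -3.089, -0.0]
force: [1.0, -0.3, 0.1]
opening: 0.0463
gripper_force: 0.0
t: 34.65
tool_pos: [0.5408, 0.4134, 0.4981]
orientation: [-0.553, 3.092, 0.0]
force: [0.9, 0.3, 0.5]
opening: 0.0465
gripper_force: 0.0
t34.65 grasp [0.5408 0.4134 0.3311] local mm [ 64.1708 271.1755] yaw err -0.0008 tilt [0.0003 0.0001] F [0.9269 0.3263 0.4586] open 0.0465 gf 0.0
```

View pics/g6.png

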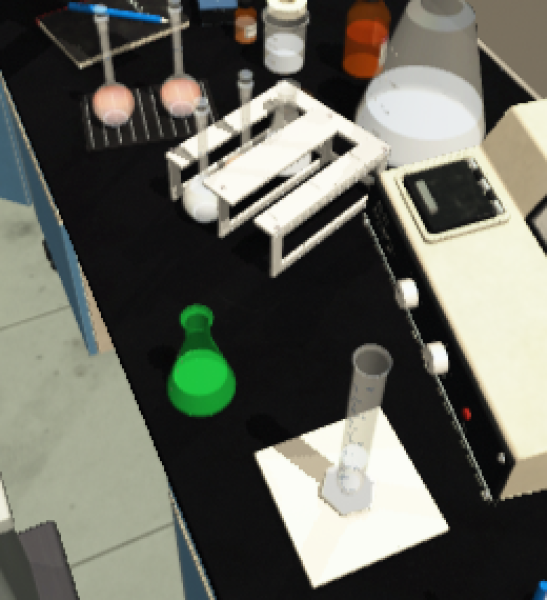

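The cylinder stands upright in the middle of the tile (foot (347,492), tile centre about (350,493)) and both flasks are still on the mat. I overshot in y by 5 cm, so I correct that, then fetch the middle flask first.

```bash
python3 -m handwheel '[[-0.3,-2.5,0,0,0.5],[-0.25,-2.4,0,0,0.5],[0,0,0,0,0.5],[0,0,0,0,0.5],[0,0,0,0,0.5]]';python3 st.py;python3 -m handwheel '[[0,0,-2,0,0.5],[0,0,-4,0,0.5],[0,0,-4,0,0.5],[0,0,-4,0,0.5],[0,0,-3,0,0.5],[0,0,-1.2,0,0.5],[0,0,0,0,0.5],[0,0,0,0,0.5],[0,0,0,0,0.5]]';python3 st.py
```

```text
t: 35.38
tool_pos: [0.5351, 0.3658, 0.4976]
orientation: [0.556, -3.092, -0.0]
force: [0.3, -0.1, -0.6]
opening: 0.0464
gripper_force: 0.0
t35.38 grasp [0.535  0.3658 0.3306] local mm [ 42.235  228.6045] yaw err 0.0007 tilt [-0.0001  0.0002] F [ 0.3006 -0.0885 -0.6192] open 0.0464 gf 0.0
t: 36.5
tool_pos: [0.5356, 0.3655, 0.3176]
orientation: [-0.555, 3.09, 0.001]
force: [-0.2, -0.2, 0.4]
opening: 0.0465
gripper_force: 0.0
t36.50 grasp [0.536  0.3657 0.1506] local mm [ 43.0836 228.1865] yaw err 0.0003 tilt [0.0024 0.0014] F [-0.2054 -0.198   0.3977] open 0.0465 gf 0.0
```

```bash
python3 -m handwheel '[[0,-0.14,0,0,0.5],[0,0,0,0,0.5],[0,0,0,0,0.5],[0,0,0,0,0.5]]';python3 st.py
```

```text
t: 37.0
tool_pos: [0.5351, 0.3638, 0.3157]
orientation: [0.555, -3.092, 0.0]
force: [-0.1, -0.4, -0.4]
opening: 0.0467
gripper_force: 0.0
t37.00 grasp [0.5351 0.3638 0.1487] local mm [ 41.5606 226.6836] yaw err 0.0002 tilt [-0.0001 -0.    ] F [-0.1245 -0.3992 -0.424 ] open 0.0467 gf 0.0
```

```bash
python3 -m handwheel '[[0,0,0,0,0.65],[0,0,0,0,0.75],[0,0,0,0,0.8],[0,0,0,0,0.9],[0,0,0,0,1],[0,0,0,0,1],[0,0,0.5,0,1],[0,0,1.5,0,1],[0,0,1.5,0,1],[0,0,0.5,0,1]]' 40; python3 -m handwheel '[[-0.6,-0.6,0,0,1],[-1.2,-1.4,0,0,1],[-2.2,-2.5,0,0,1],[-2.8,-3.2,0,0,1],[-2.8,-3.2,0,0,1],[-2.6,-3,0,0,1],[-2,-2.6,0,0,1],[-0.3,-3.5,0,0,1],[-0.3,-3.5,0,0,1],[0.1,-3.3,0,0,1]]';python3 -m handwheel '[[0.3,-3,0,0,1],[0.3,-2.5,0,0,1],[0.4,-1.5,0,0,1],[0,-0.4,0,0,1],[0,0,-1.5,0,1],[0,0,-1.5,0,1],[0,0,-0.7,0,1],[0,0,0,0,1],[0,0,0,0,1],[0,0,0,0,1]]';python3 st.py
```

```text
t: 38.25
tool_pos: [0.5356, 0.3641, 0.3584]
orientation: [-0.554, 3.089, 0.002]
force: [0.9, -0.0, -1.2]
opening: 0.0157
gripper_force: 40.0
t: 39.5
tool_pos: [0.3871, 0.0947, 0.355]
orientation: [0.555, -3.092, 0.0]
force: [0.8, 0.2, -1.3]
opening: 0.0159
gripper_force: 40.0
t: 40.75
tool_pos: [0.3983, 0.0219, 0.3193]
orientation: [-0.555, 3.091, -0.0]
force: [-0.3, -0.0, -0.4]
opening: 0.0157
gripper_force: 40.0
t40.75 grasp [0.3985 0.0218 0.1523] local mm [-205.3537  -46.4764] yaw err 0.0003 tilt [ 0.001  -0.0001] F [-0.2821 -0.0478 -0.4098] open 0.0157 gf 40.0
```

```bash
python3 -m handwheel '[[1,0.37,0,0,1],[2,0.74,0,0,1],[2.6,0.96,0,0,1],[2.6,0.96,0,0,1],[2.6,0.96,0,0,1],[2.6,0.96,0,0,1],[2.6,0.96,0,0,1],[1.9,0.7,0,0,1],[1,0.37,0,0,1],[0.4,0.15,0,0,1]]';python3 -m handwheel '[[0,0,0,0,1],[0,0,0,0,1],[0,0,-0.3,0,1],[0,0,-0.2,0,1],[0,0,0,0,1],[0,0,0,0,1]]';python3 st.py
```

```text
t: 42.0
tool_pos: [0.5915, 0.0934, 0.3184]
orientation: [0.555, -3.092, -0.0]
force: [-0.6, 0.2, -1.3]
opening: 0.0159
gripper_force: 40.0
t: 42.75
tool_pos: [0.5911, 0.0931, 0.3137]
orientation: [0.555, -3.092, 0.0]
force: [-0.6, -0.1, -1.4]
opening: 0.0162
gripper_force: 40.0
t42.75 grasp [0.5911 0.0931 0.1467] local mm [ -0.0371 -46.595 ] yaw err 0.0002 tilt [-0. -0.] F [-0.5959 -0.0711 -1.3673] open 0.0162 gf 40.0
```

```bash
python3 -m handwheel '[[0.02,0,-0.05,0,1],[0,0,-0.04,0,1],[0,0,0,0,1]]';python3 st.py; python3 -m handwheel '[[0,0,0,0,0.9],[0,0,0,0,0.8],[0,0,0,0,0.7],[0,0,0,0,0.5],[0,0,0,0,0.5],[0,0,1,0,0.5],[0,0,3,0,0.5],[0,0,4,0,0.5],[0,0,4,0,0.5],[0,0,1,0,0.5]]'; python3 -m handwheel '[[-1,1.9,0,0,0.5],[-1.8,3.4,0,0,0.5],[-2.2,4.2,0,0,0.5],[-2.2,4.2,0,0,0.5],[-2.2,4.2,0,0,0.5],[-2.2,4.2,0,0,0.5],[-1.8,3.4,0,0,0.5],[-1.3,2.4,0,0,0.5],[-0.7,1.1,0,0,0.5],[0,0,0,0,0.5]]';python3 -m handwheel '[[0,0,0,0,0.5],[0,0,0,0,0.5],[0,0,0,0,0.5]]'; python3 st.py
```

```text
t: 43.12
tool_pos: [0.5913, 0.0931, 0.3128]
orientation: [0.555, -3.092, 0.0]
force: [-0.5, -0.2, -1.6]
opening: 0.016
gripper_force: 40.0
t43.12 grasp [0.5913 0.0931 0.1458] local mm [  0.169  -46.6591] yaw err 0.0002 tilt [-0.0001 -0.    ] F [-0.4942 -0.1601 -1.5579] open 0.0160 gf 40.0
t: 44.38
tool_pos: [0.5918, 0.0932, 0.4474]
orientation: [-0.554, 3.086, -0.001]
force: [1.0, -1.1, 0.9]
opening: 0.0464
gripper_force: 0.0
t: 45.62
tool_pos: [0.4364, 0.3836, 0.4416]
orientation: [0.557, -3.09, 0.001]
force: [0.1, -0.8, -0.0]
opening: 0.0465
gripper_force: 0.0
t: 46.0
tool_pos: [0.4378, 0.3825, 0.4429]
orientation: [-0.553, 3.092, -0.0]
force: [0.6, 0.8, -0.3]
opening: 0.0468
gripper_force: 0.0
t46.00 grasp [0.4378 0.3825 0.2759] local mm [-43.1568 278.0301] yaw err -0.0010 tilt [ 0.0001 -0.    ] F [ 0.5637  0.7743 -0.3255] open 0.0468 gf 0.0
```

```bash
python3 -m handwheel '[[-0.03,0.08,-2,0,0.5],[0,0,-4,0,0.5],[0,0,-4,0,0.5],[0,0,-2.2,0,0.5],[0,0,-0.5,0,0.5],[0,0,0,0,0.5],[0,0,0,0,0.5],[0,0,0,0,0.5],[0,0,0,0,0.5]]';python3 st.py
```

```text
t: 47.12
tool_pos: [0.4372, 0.384, 0.3166]
orientation: [-0.555, 3.091, 0.001]
force: [-0.0, 0.2, 0.7]
opening: 0.0465
gripper_force: 0.0
t47.12 grasp [0.4373 0.3842 0.1496] local mm [-43.0122 279.7546] yaw err 0.0002 tilt [0.001  0.0007] F [-0.0373  0.1691  0.7373] open 0.0465 gf 0.0
```

```bash
python3 -m handwheel '[[0,0,0,0,0.65],[0,0,0,0,0.75],[0,0,0,0,0.8],[0,0,0,0,0.9],[0,0,0,0,1],[0,0,0,0,1],[0,0,0.5,0,1],[0,0,1.5,0,1],[0,0,1.5,0,1],[0,0,0.5,0,1]]' 40; python3 -m handwheel '[[-0.2,-0.5,0,0,1],[-0.8,-1.5,0,0,1],[-0.9,-2.4,0,0,1],[-0.9,-3.5,0,0,1],[-0.9,-3.5,0,0,1],[-0.8,-3.5,0,0,1],[-0.6,-3.5,0,0,1],[-0.3,-3.5,0,0,1],[0,-3.5,0,0,1],[0.3,-3.3,0,0,1]]';python3 -m handwheel '[[0.4,-3,0,0,1],[0.4,-2.5,0,0,1],[0.3,-1.5,0,0,1],[0.1,-0.5,0,0,1],[0,0,-1.5,0,1],[0,0,-1.5,0,1],[0,0,-0.7,0,1],[0,0,0,0,1],[0,0,0,0,1],[0,0,0,0,1]]';python3 st.py
```

```text
t: 48.38
tool_pos: [0.4374, 0.3843, 0.3583]
orientation: [-0.554, 3.089, 0.002]
force: [-0.2, 0.9, -1.7]
opening: 0.0158
gripper_force: 40.0
t: 49.62
tool_pos: [0.3853, 0.0957, 0.3552]
orientation: [0.555, -3.092, 0.0]
force: [0.7, 0.1, -0.1]
opening: 0.0159
gripper_force: 40.0
t: 50.88
tool_pos: [0.3982, 0.022, 0.3194]
orientation: [-0.555, 3.091, -0.0]
force: [-0.3, -0.8, -0.7]
opening: 0.0161
gripper_force: 40.0
t50.88 grasp [0.3984 0.0219 0.1524] local mm [-205.4416  -46.3473] yaw err 0.0003 tilt [ 0.001  -0.0001] F [-0.2831 -0.8052 -0.6936] open 0.0161 gf 40.0
```

```bash
python3 -m handwheel '[[1,0.37,0,0,1],[1.6,0.59,0,0,1],[2.2,0.82,0,0,1],[2.2,0.82,0,0,1],[2.2,0.82,0,0,1],[1.7,0.63,0,0,1],[1,0.37,0,0,1],[0.3,0.12,0,0,1],[0,0,0,0,1],[0,0,0,0,1]]';python3 -m handwheel '[[0,0,-0.3,0,1],[0,0,-0.2,0,1],[0,0,0,0,1],[0,0,0,0,1]]';python3 st.py
```

```text
t: 52.12
tool_pos: [0.5197, 0.0672, 0.3188]
orientation: [0.555, -3.092, 0.0]
force: [0.2, 0.9, -0.5]
opening: 0.0166
gripper_force: 40.0
t: 52.62
tool_pos: [0.52, 0.0673, 0.3138]
orientation: [0.555, -3.092, 0.0]
force: [-0.6, -0.7, -0.8]
opening: 0.016
gripper_force: 40.0
t52.62 grasp [0.52   0.0673 0.1468] local mm [-75.6603 -46.0838] yaw err 0.0002 tilt [-0. -0.] F [-0.5802 -0.703  -0.8113] open 0.0160 gf 40.0
```

Back at the recorded front pose. Lowering the last millimetre, releasing, rising and moving away for a final look.

```bash
python3 -m handwheel '[[0,0,-0.05,0,1],[0,0,-0.05,0,1],[0,0,0,0,1],[0,0,0,0,0.9],[0,0,0,0,0.8],[0,0,0,0,0.7],[0,0,0,0,0.5],[0,0,0,0,0.5],[0,0,1,0,0.5],[0,0,3,0,0.5]]'; python3 -m handwheel '[[0,0,4,0,0.5],[0,0,4,0,0.5],[0,0,3,0,0.5],[-1,3,0,0,0.5],[-2,5,0,0,0.5],[-2,5,0,0,0.5],[-2,5,0,0,0.5],[-2,5,0,0,0.5],[-2,5,0,0,0.5],[-1,3,0,0,0.5]]';python3 -m handwheel '[[-1,2,0,0,0.5],[0,0,0,0,0.5],[0,0,0,0,0.5],[0,0,0,0,0.5]]'
python3 - <<'E'
from vis import *
from plant import read_camera
I={n:read_camera(n)[:,:,::-1].copy() for n in C}
for n in I:cv2.imwrite(f"pics/{n}9.png",I[n])
a=cv2.resize(I["scene"][110:235,225:385],(400,312),interpolation=3);a0=cv2.resize(cv2.imread("pics/scene0.png")[110:235,225:385],(400,312),interpolation=3)
b=cv2.resize(I["top"][125:240,235:350],(288,288),interpolation=3);b0=cv2.resize(cv2.imread("pics/top0.png")[125:240,235:350],(288,288),interpolation=3)
c=cv2.resize(I["top"][185:260,400:475],(224,288),interpolation=3)
o=np.zeros((600,800,3),np.uint8);o[:312,:400]=a0;o[:312,400:]=a;o[312:,:288]=b0;o[312:,288:576]=b;o[312:,576:]=c
cv2.imwrite("pics/final.png",o)
# shift of each flask between start and end (clear necks + bulbs), by phase correlation of patches
for nm,p in(("front",(-.076,-.046)),("mid",(0,-.046))):
  for n in C:
    u,v=proj(n,world([.5749,.1368,.355],p,.035 if n=="top" else .13))[0].round().astype(int);w=9
    g=[cv2.cvtColor(x,cv2.COLOR_BGR2GRAY).astype(np.float32)[v-w:v+w,u-w:u+w] for x in(cv2.imread(f"pics/{n}0.png"),I[n])]
    print(nm,n,cv2.phaseCorrelate(*g))
E
```

```text
t: 53.88
tool_pos: [0.5193, 0.0673, 0.352]
orientation: [0.554, -3.089, -0.001]
force: [0.7, 1.0, 0.4]
opening: 0.0463
gripper_force: 0.0
t: 55.12
tool_pos: [0.3986, 0.3794, 0.4638]
orientation: [-0.558, 3.091, 0.001]
force: [0.1, -0.4, -0.2]
opening: 0.0465
gripper_force: 0.0
t: 55.62
tool_pos: [0.3905, 0.3965, 0.4631]
orientation: [-0.553, 3.092, -0.0]
force: [-0.0, -0.4, 0.1]
opening: 0.0468
gripper_force: 0.0
front scene ((0.0010774239900719351, 0.40861661347943645), 0.9538174069222108)
front top ((-0.010890652757321817, -0.045381555268905416), 1.007572447076256)
mid scene ((0.002424919651684121, 0.1803035379669602), 0.9982916977670457)
mid top ((-0.2018870520271392, -0.03522455873465091), 0.9663649054221165)
```

View pics/final.png

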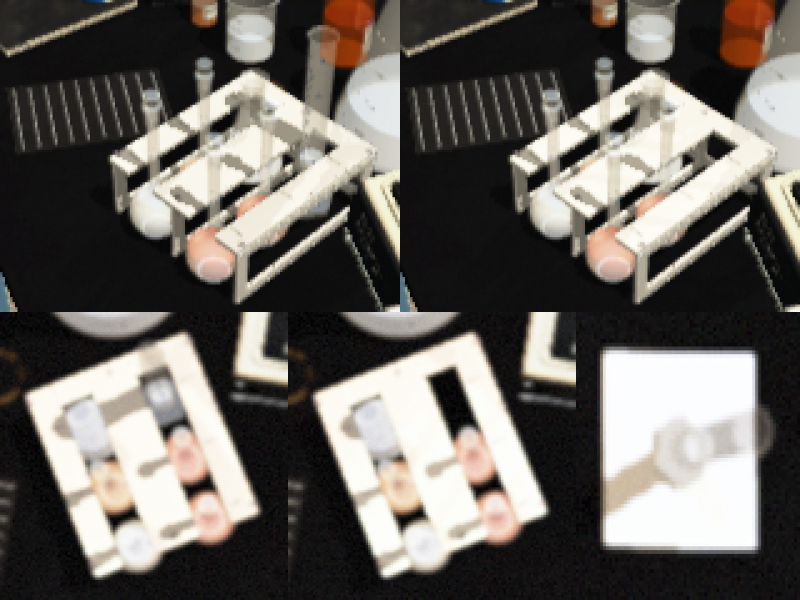

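The before/after crops match: the front flask is at (212,250) before and (612,250) after, and the middle flask sits in its own place (shifts under 0.5 px). The other lane is unchanged, and the cylinder foot is at the tile's middle (680,450). Handing in.

```bash
python3 -c "
from plant import job
print(job.close_job())"
```

```text
the job is handed in; nothing more can be done
None
```

Done and handed in at about 56 s: the cylinder stands upright in the middle of the white tile, and both pink flasks are back in their own places (camera shift under 0.5 px, about 1 mm), with the other lane untouched and nothing toppled.

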